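# Index a spring-return rotary stop to its third click and hold it

## Task

Pick the short round steel offcut out of the path of the rotary stop's yellow arm and stand it upright on the table well clear of the stop and of everything its arm can sweep. Then grip the stop's black bar knob and turn it clockwise (seen from above), counting the clicks, to the third stop without running on past it towards the fourth, and finish still gripping the knob at the third stop: it springs back if let go. Do not push the yellow arm itself, and leave the two dark flat bars and the angle iron alone.

Things in the scene. Friction and masses are not known exactly. Their poses are not given: they have to be found in the camera images.
- rotary_stop: Fixed rotary indexing stop: round blue foot 156 mm across, 12 mm high, with a 50 mm wide tongue to 125 mm along its +x carrying a sprung roller plunger (all below 36 mm). Origin on the turning axis at table height, z up. A lobed steel plate 111 mm across turns on it with the yellow arm and black knob. One to four white dots on the foot mark where the arm points at stops one to four.
- plate (a joint): Angle of plate, arm and knob together, rad: 0 at home, grows clockwise seen from above. The roller clicks in at stops 0.393, 0.785, 1.178 (third), 1.571; travel ends at 1.72. A return spring (0.16 N m/rad) overcomes the clicks and drives it back if let go at the third stop; each click resists with 0.1 N m on leaving a stop, fading to 0 at the crest midway, then helps: grip with 30 N or more.
- knob_grip (a point): Point on the turning axis inside the bar of the knob, 60 mm above the table: a good TCP height to grip it.
- stop_arm: Yellow flat arm, rigid with plate and knob, 16 mm wide, 28 to 36 mm above the table, reaching 135 mm from the axis along its own +x, with a black rubber end 26 mm wide. Origin on the axis at table height. At home it points 130 degrees clockwise from the foot's +x, seen from above.
- bar_offcut: Short solid offcut of bright round steel bar, 42 mm diameter, 50 mm tall, about 0.3 to 0.6 kg, standing on the table in the arm's path about 112 mm from the axis. Origin: centre of its underside; z along the bar.
- short_bar: Bystander: short wide dark drilled bar 40 x 85 x 10 mm lying on the table, long along its y. Origin: centre of its underside.
- angle_iron: Bystander: dark piece of angle iron, 40 x 120 x 40 mm, long along its y, lying on the table. Origin: centre of its underside.
- flat_bar: Bystander: long narrow dark drilled flat bar 30 x 110 x 8 mm lying on the table, long along its y. Origin: centre of its underside.
- index_knob: Black bar knob on the turning axis, rigid with the plate: bar 48 mm long (along its x), 16 mm thick (y), 39 to 75 mm above the table, white line on top towards the arm. Origin on the axis at table height; x points outwards along the arm. Grip it from above across y, turn about the vertical axis.
Not all that is in view belongs to the job. Of the things that look like the bar_offcut, take the one that is farthest to the robot's right at the start.

How it is judged:
On the way, in this order (a step that is already met when the one before it is completed fails the run):
1. the round offcut stands upright on the table, released and at rest, its centre more than 170 mm from the stop's axis, with the stop still at home (horizontal distance between bar_offcut and rotary_stop above 0.17 m and height (world z) of bar_offcut between -0.005 and 0.005 m and angle between bar_offcut's own z axis and vertical below 0.1 rad and contact force between the fingers and bar_offcut below 0.1 N and linear speed of bar_offcut below 0.02 m/s and value of joint plate below 0.2 rad), for 0.2 s.
2. the gripped knob is at the first stop or just past (value of joint plate between 0.3 and 0.6 rad and contact force between the fingers and index_knob above 1 N).
3. the gripped knob is at the second stop or just past (value of joint plate between 0.69 and 0.98 rad and contact force between the fingers and index_knob above 1 N).
At the end, for the whole second after the job is handed in: The knob is held still by the fingers within 0.1 rad of the third stop (1.178 rad), nothing touches the yellow arm, and the round offcut stands upright on the table more than 170 mm from the stop's axis (value of joint plate between 1.078 and 1.278 rad and velocity of joint plate between -0.1 and 0.1 rad/s and contact force between the fingers and index_knob above 1 N and contact force between anything else and stop_arm below 0.5 N and horizontal distance between bar_offcut and rotary_stop above 0.17 m and height (world z) of bar_offcut between -0.005 and 0.005 m and angle between bar_offcut's own z axis and vertical below 0.1 rad); the arm keeps its last pose, push and grip.
It fails at once if the knob is turned over the crest beyond the third stop (value of joint plate above 1.4 rad).
It fails at once if the yellow arm strikes the round offcut (contact force between stop_arm and bar_offcut above 1 N).
It fails at once if the gripper or robot pushes the yellow arm (contact force between any of the fingers, the arm and stop_arm above 3 N).
It fails at once if the short bar, the flat bar or the angle iron is moved more than 15 mm or tipped (distance of any of short_bar, angle_iron, flat_bar from where it was at the start of the episode above 0.015 m or angle between any of short_bar, angle_iron's own z axis and vertical above 0.2 rad).
It also fails if it takes over 61 s, if anything falls off the work surface, if the arm or the gripper's body presses on something with over 40 N, if the wrist force passes 120 N, or if a joint passes its speed limit or range.

## Robot

A 6-joint arm with a two-finger parallel gripper is mounted at the origin on a cart in front of the work surface, level with it; the furniture and walls round the work are solid. World frame = base frame: x ahead of the robot, y to its left, z up, the work surface at z = 0. Lengths are in m, angles in rad, forces in N, time in s.
With the tool pointing down it reaches from about 0.375 to 0.925 m from the base axis. Payload 5.7 kg.
Tool frame: the origin (TCP) lies between the finger pads, 19 mm behind the fingertips; this is the grasp point; z points along the fingers, y is the line along which they close (so a half turn about z gives the same grasp; the last joint's range is limited). The gripper opens to 88 mm and grips with 3 to 60 N. Pads are 20 mm wide; open, the fingers measure 115 mm over their backs; the gripper's body (75 mm by 178 mm) begins 61 mm behind the grasp point.
Start: joints at [-1.347, 0.359, 1.51, -0, 1.272, -0.115], TCP at [0.199, -0.566, 0.241] pointing down, gripper open.
Joint ranges: [-2.97, 2.97], [-1.01, 2.36], [0.21, 2.38], [-0.96, 4.11], [0.2, 2.71], [-2.98, 2.98]. Speed limits (rad/s): [2.39, 2.39, 3.14, 3.14, 3.14, 3.14].

## Interface

Orientations are given as a unit quaternion [w, x, y, z].
In Python, from plant import state, get_image, get_calibration, hand_in gives the robot as it stands.
- The arm moves only by the tool jog_arm, never from a script. Its argument "plan" is a list of rows, each a list of 3 entries, a list of its own where there are three numbers: the shift along the tool's x, y, z in units of 50 mm (1.0 is 50 mm), then the turn, a rotation vector about the tool's x, y, z in units of 5 degrees (1.0 is 5 degrees), then the closure, from -1 (fully open) to 1 (shut). A call has 1 to 8 rows; each row shifts and turns the commanded pose from where the row before left it, along the tool's axes as they then stand; what a row does not reach is not made up. A row lasts 1/10 s, in which the tool goes at most 50 mm and 8.59 degrees, less where a joint would pass 70% of its speed; a pose out of reach is approached as far as the arm can. A call is refused whole if a number of a shift passes 1 or a number of a turn 1, either way. A call with a gripper value outside its range is refused whole. The fingers move at their own pace and stop on an object; the grip force is fixed at half the most. Time passes only in rows, so rows that do not move let the fingers close. It gives the time, the measured TCP pose, the force, the opening and the grip force at its end, in the units of the state.
- state(): the state, without advancing time (a new reading comes with each control period).
- get_image(name): name is "scene" or "top"; returns the picture (400x640x3 uint8, red, green, blue); there is no depth.
- get_calibration(name): a dict with "vfov" (degrees; the focal length in pixels is half the picture's height over the tangent of half this angle, whatever the lens; pixels are square), "cx", "cy" (the principal point, pixels), "k1" (the pictures are not rectified: a ray, as slopes to the right and down, at radius r is drawn at 1 + k1 r^2 times it, then the intrinsics apply), "world_from_camera" (4x4, takes a point from camera to world coordinates). Camera axes: x right, y down, z forward; pixel columns grow to the right and rows downward; lengths in m; the calibration is good to about 2 mm. A picture is of the moment at which its call begins. get_calibration takes no time and is no camera call.
- hand_in(): hands the job in; it is judged then, once.
The state is a dict: "clock": time; "joint_positions": joint angles; "dq": joint speeds; "tau": joint torques, N m; "position": TCP position; "orientation": TCP orientation; "contact_force": force on the tool from outside, world axes, zero at the start; "moment": the same for the moment, N m; "width": finger opening in m; "finger_force": force on a finger pad.
Only numpy, scipy, OpenCV 4.12 (cv2) and the standard library are available. Lean on these libraries where they do the work, as an engineer would, in place of code of your own. Each camera call takes 0.05 s, during which the arm holds its last target. There are 200 camera calls.

## Working session

There is one attempt and no reset: what is moved stays moved. The work goes in short steps, Python scripts to look and compute and a tool call to move; the robot and the scene stay as the last step left them, time stands still between calls to the robot, and variables do not carry over. Pictures are saved under pics/ and viewed, at most 10 in all, crops included, and the job is handed in when it is done.

Besides the shell and the picture viewer there is one more tool, called after "Emit:" as a command line: name --argument value ..., lists and objects as JSON in quotes. jog_arm: Moves the arm, as the interface text tells. Its arguments: {"type":"object","properties":{"plan":{"type":"array","items":{"type":"array"}}},"required":["plan"]}

```bash
mkdir -p pics; cat > h.py <<'E'
import numpy as np, cv2
from plant import *
def ray(name,u,v):
    c=get_calibration(name); f=200/np.tan(np.radians(c['vfov'])/2)
    d=np.array([(u-c['cx'])/f,(v-c['cy'])/f]); p=d.copy()
    for _ in range(30): p=d/(1+c['k1']*(p@p))
    T=np.array(c['world_from_camera']); return T[:3,3],T[:3,:3]@np.r_[p,1]
def at(name,u,v,z):
    o,d=ray(name,u,v); return (o+d*(z-o[2])/d[2])
E
python3 - <<'E'
from h import *
for n in('scene','top'):
    im=get_image(n); cv2.imwrite(f'pics/{n}.png',im[...,::-1]); c=get_calibration(n); print(n,c)
s=state();print(s)
E
```

```text
scene {'vfov': 54.13853366157562, 'cx': 313.6588108235626, 'cy': 202.22832773349094, 'k1': -0.09623028266685776, 'world_from_camera': array([[-0.4359098 , -0.6902192 ,  0.57756394, -0.00217191],
       [-0.89983549,  0.32234487, -0.29392154,  0.45162922],
       [ 0.01669551, -0.64783582, -0.76159702,  0.7974929 ],
       [ 0.        ,  0.        ,  0.        ,  1.        ]])}
top {'vfov': 55.215425891546445, 'cx': 316.80205052588116, 'cy': 202.54263595462157, 'k1': -0.00742269670034334, 'world_from_camera': array([[-0.11272146, -0.97285528,  0.20210513,  0.40529599],
       [-0.99362334,  0.11088806, -0.02040837,  0.18469792],
       [-0.00255666, -0.20311683, -0.97915117,  0.90531413],
       [ 0.        ,  0.        ,  0.        ,  1.        ]])}
{'clock': 0.1, 'joint_positions': array([-1.34709408e+00,  3.59457910e-01,  1.51132377e+00, -1.10523042e-05,
        1.27251390e+00, -1.15107538e-01]), 'dq': array([ 2.08488146e-04, -9.82569135e-04, -1.31614288e-03, -6.18910727e-04,
       -2.15295676e-05,  1.29101035e-03]), 'tau': array([-1.84204587e-04, -5.16356385e+01, -2.71406740e+01,  6.77304016e-02,
        2.76367692e-02, -2.52873059e-05]), 'position': array([ 0.1992697 , -0.56530678,  0.24057896]), 'orientation': array([-8.49920037e-04,  9.85684643e-01,  1.68597332e-01, -5.14823538e-05]), 'contact_force': array([0.63352116, 0.76945961, 0.29368188]), 'moment': array([ 0.02888974, -0.03718001,  0.02117372]), 'finger_force': 0.0, 'width': 0.0875682685462799}
```

View pics/scene.png

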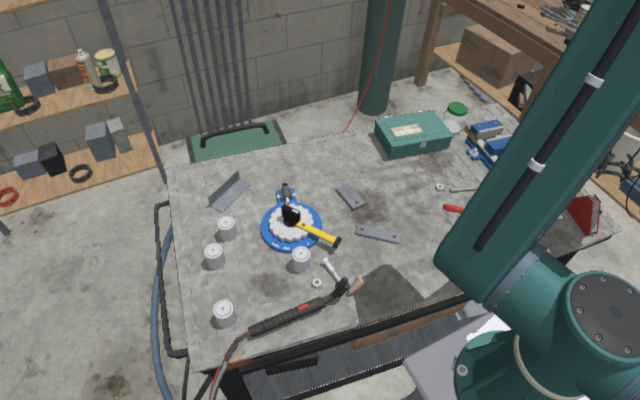

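View pics/top.png

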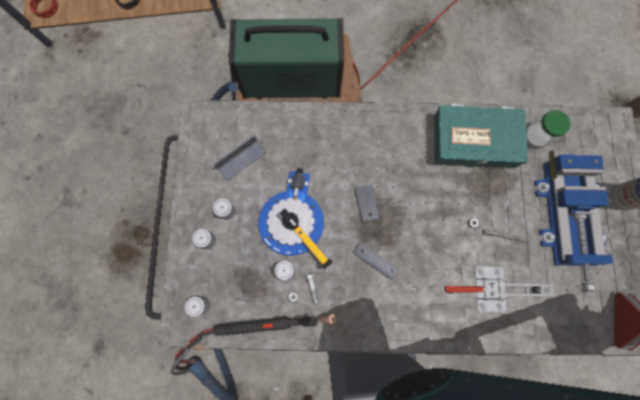

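The scene picture shows four round offcuts. In the top view they are at about (284,270), (222,207), (201,238) and (195,306), with the stop axis near (291,221). The offcut at (284,270) is the rightmost and lies in the arm's path. I'll enlarge that area.

```bash
python3 - <<'E'
from h import *
im=cv2.imread('pics/top.png')[160:310,180:380]; cv2.imwrite('pics/c1.png',cv2.resize(im,None,fx=4,fy=4,interpolation=cv2.INTER_CUBIC))
im=cv2.imread('pics/scene.png')[175:325,200:400]; cv2.imwrite('pics/c2.png',cv2.resize(im,None,fx=4,fy=4,interpolation=cv2.INTER_CUBIC))
E
```

```text
(no output)
```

View pics/c1.png

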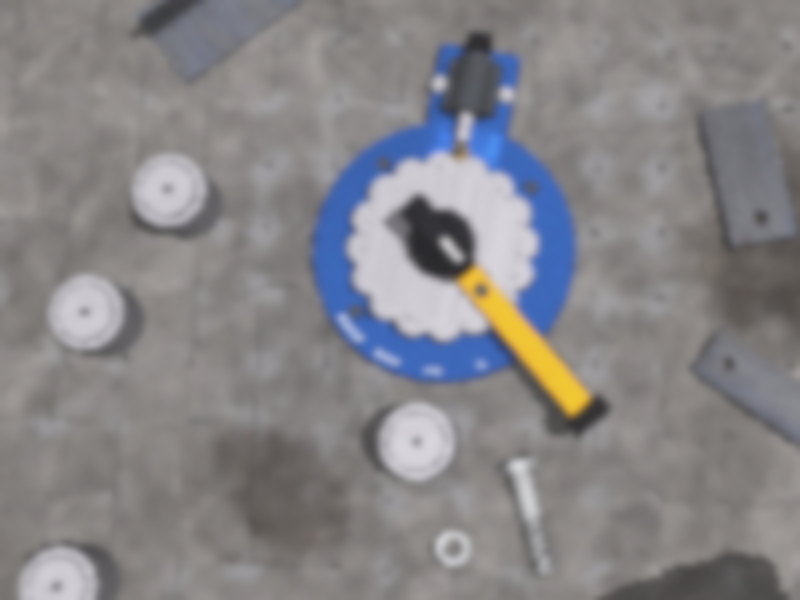

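View pics/c2.png

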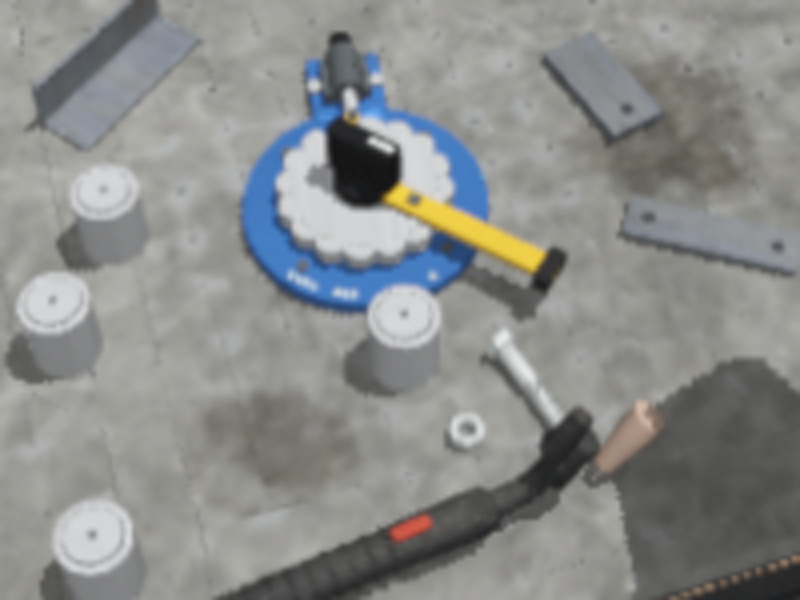

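The top crop shows:
- the offcut's top centre at (416,441)
- the blue foot centred at about (444,252)
- the arm's end at (592,412)
- four dot marks at the lower left of the foot

The scene crop shows the offcut's top at (404,314) and the arm's tip at (550,268).

```bash
python3 - <<'E'
from h import *
T=lambda x,y,z: at('top',180+x/4-.375,160+y/4-.375,z)[:2]
S=lambda x,y,z: at('scene',200+x/4-.375,175+y/4-.375,z)[:2]
print('off',T(416,441,.05),S(404,314,.05))
e=[T(313,248,.012),T(576,248,.012),T(444,382,.012),T(444,122,.012)]
ax=(e[0]+e[1]+e[2]+e[3])/4
print('foot',e,ax,np.linalg.norm(e[0]-e[1]),np.linalg.norm(e[2]-e[3]), 'scene', (S(242,210,.012)+S(490,205,.012))/2,S(365,314,.012))
print('plate',(T(348,246,.03)+T(539,246,.03))/2,(T(443,152,.03)+T(443,341,.03))/2)
tip=T(595,408,.036);tips=S(556,262,.036)
h=T(481,289,.036);print('tip',tip,tips,'hole',h,S(414,199,.036))
for t in(tip,tips): d=t-ax; print(np.linalg.norm(d),np.degrees(np.arctan2(d[1],d[0])))
d=tip-h;print('arm dir',np.degrees(np.arctan2(d[1],d[0])))
t=T(478,45,.012)-ax;print('tongue dir',np.degrees(np.arctan2(t[1],t[0])),np.linalg.norm(t))
print('off dist',np.linalg.norm(T(416,441,.05)-ax))
for p in[(168,188),(86,312),(57,587)]:print('decoy',T(*p,.05))
print('short',T(748,175,.01),'flat',T(750,390,.008),'nut',T(453,548,.0),'bolt',T(518,465,.0),T(545,570,0),'angle',T(190,80,0))
for p in[(481,364),(432,371),(386,357),(350,328)]:
    d=T(*p,.012)-ax;print('dot',np.degrees(np.arctan2(d[1],d[0])))
print('handle top edge', at('top',214,325,.03),at('top',330,318,.03))
E
```

```text
off [0.43948197 0.25663535] [0.44124896 0.25569049]
foot [array([0.55970089, 0.30959015]), array([0.54213853, 0.15525955]), array([0.47275642, 0.24046957]), array([0.62707682, 0.22512478])] [0.55041816 0.23261101] 0.1553266504629481 0.15508142222719581 scene [0.54553347 0.23424081] [0.47362724 0.26668165]
plate [0.54921494 0.2319098 ] [0.549651  0.2321448]
tip [0.44690408 0.15601269] [0.44435355 0.1555337 ] hole [0.52108078 0.21273478] [0.52240894 0.21190557]
0.12877293221687366 -143.49930796211768
0.13111298446898212 -143.99403969408652
arm dir -142.59526012894943
tongue dir -15.006991839345622 0.12645502386914484
off dist 0.1135077421417577
decoy [0.59698067 0.38370005]
decoy [0.53133053 0.43394063]
decoy [0.38370183 0.45740782]
short [0.57459675 0.04798842] flat [0.44834481 0.06425985] nut [0.37865344 0.24547458] bolt [0.4211007  0.20320475] [0.36049926 0.19425039] angle [0.67404201 0.37771649]
dot -168.21654455178697
dot 168.65398758732672
dot 146.08995205903707
dot 124.16708671949144
handle top edge [0.33864011 0.42171724 0.03      ] [0.32480396 0.16684681 0.03      ]
```

Both cameras agree to about 2 mm. The axis is near (0.550, 0.232), the offcut near (0.440, 0.256) and 113 mm from the axis, and the arm's home heading is about -144°. I'll start moving now.

Emit:
jog_arm --plan '[[[0.9,0,0],[0,0,0.97],-1],[[0.9,0,0],[0,0,0.97],-1],[[0.9,0,0],[0,0,0.97],-1],[[0.9,-0.5,0],[0,0,0.97],-1],[[0.5,-1,0],[0,0,0],-1],[[0.2,-1,0],[0,0,0],-1],[[0,-1,0],[0,0,0],-1],[[0,-1,0],[0,0,0],-1]]'

```text
clock: 0.9
position: [0.4033, -0.3081, 0.2408]
orientation: [-0.0, 1.0, 0.0, -0.0]
contact_force: [0.5, -0.0, 0.3]
width: 0.0875
finger_force: 0.0
```

Emit:
jog_arm --plan '[[[0,-1,0],[0,0,0],-1],[[0,-1,0],[0,0,0],-1],[[0,-1,0],[0,0,0],-1],[[0,-1,0],[0,0,0],-1],[[0,-1,0],[0,0,0],-1],[[0,-1,0],[0,0,0],-1],[[0,-1,0],[0,0,0],-1],[[0,0,0],[0,0,0],-1]]'

```text
clock: 1.7
position: [0.402, 0.0451, 0.2412]
orientation: [-0.001, 1.0, 0.004, -0.0]
contact_force: [-0.4, 0.2, -0.4]
width: 0.0876
finger_force: 0.0
```

Emit:
jog_arm --plan '[[[0.19,-1,0.4],[0,0,0],-0.36],[[0.19,-1,0.4],[0,0,0],-0.36],[[0.19,-1,0.4],[0,0,0],-0.36],[[0.19,-1,0.4],[0,0,0],-0.36],[[0,-0.22,0.4],[0,0,0],-0.36],[[0,0,0],[0,0,0],-0.36],[[0,0,0],[0,0,0],-0.36],[[0,0,0],[0,0,0],-0.36]]'

```text
clock: 2.5
position: [0.4384, 0.2323, 0.149]
orientation: [0.0, 1.0, -0.001, 0.0]
contact_force: [0.9, 0.1, 0.2]
width: 0.0596
finger_force: 0.0
```

```bash
python3 - <<'E'
from h import *
a=get_image('top')[160:310,180:380]; b=get_image('scene')[175:325,200:400]
cv2.imwrite('pics/d.png',cv2.resize(np.hstack([a,b])[...,::-1],None,fx=2,fy=2,interpolation=cv2.INTER_CUBIC)); s=state(); print(s['position'],s['orientation'],s['width'])
E
```

```text
[0.43866763 0.23247604 0.14929054] [-2.08202348e-04  9.99999410e-01 -7.53630986e-04  7.54666070e-04] 0.05966808782984712
```

View pics/d.png

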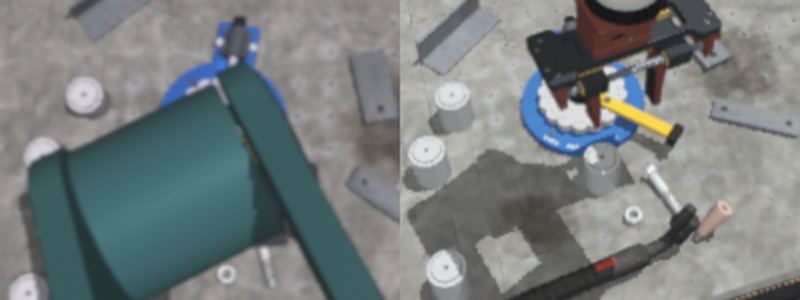

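The gripper is above the scene with the offcut still standing, and the top view is blocked by the arm. Next I shift 23 mm in y and descend.

Emit:
jog_arm --plan '[[[0.03,-0.47,0],[0,0,0],-0.36],[[0,0,0.4],[0,0,0],-0.36],[[0,0,0.4],[0,0,0],-0.36],[[0,0,0.1],[0,0,0],-0.36],[[0,0,0],[0,0,0],-0.36]]'

```text
clock: 3.1
position: [0.4393, 0.2563, 0.1033]
orientation: [0.0, 1.0, -0.0, -0.0]
contact_force: [-0.1, 0.2, -0.5]
width: 0.0596
finger_force: 0.0
```

Emit:
jog_arm --plan '[[[0,0,0.3],[0,0,0],-0.36],[[0,0,0.3],[0,0,0],-0.36],[[0,0,0.3],[0,0,0],-0.36],[[0,0,0.3],[0,0,0],-0.36],[[0,0,0.2],[0,0,0],-0.36],[[0,0,0],[0,0,0],-0.36]]'

```text
clock: 3.7
position: [0.4394, 0.2567, 0.033]
orientation: [0.0, 1.0, -0.0, -0.0]
contact_force: [-0.3, -0.0, -0.1]
width: 0.0596
finger_force: 0.0
```

Emit:
jog_arm --plan '[[[0,0,0],[0,0,0],1],[[0,0,0],[0,0,0],1],[[0,0,0],[0,0,0],1],[[0,0,0],[0,0,0],1],[[0,0,0],[0,0,0],1],[[0,0,0],[0,0,0],1]]'

```text
clock: 4.3
position: [0.4401, 0.2572, 0.034]
orientation: [-0.0, 1.0, 0.0, 0.001]
contact_force: [-0.2, -0.7, 6.4]
width: 0.0412
finger_force: 30.0
```

The fingers stopped at 41 mm with 30 N, so the bar is gripped. Now I lift it.

Emit:
jog_arm --plan '[[[0,0,-0.2],[0,0,0],1],[[0,0,-0.4],[0,0,0],1],[[0,0,-0.5],[0,0,0],1],[[0,0,-0.5],[0,0,0],1],[[-0.3,0,0],[0,0,0],1],[[-0.4,0.3,0],[0,0,0],1],[[-0.4,0.6,0],[0,0,0],1],[[0,0.6,0],[0,0,0],1]]'

```text
clock: 5.1
position: [0.3777, 0.1807, 0.1116]
orientation: [0.001, 1.0, 0.001, -0.004]
contact_force: [-0.2, -1.3, -5.9]
width: 0.0415
finger_force: 30.0
```

Emit:
jog_arm --plan '[[[0,0.6,0],[0,0,0],1],[[0,0.6,0],[0,0,0],1],[[0,0.4,0],[0,0,0],1],[[0,0,0],[0,0,0],1],[[0,0,0],[0,0,0],1]]'

```text
clock: 5.6
position: [0.3828, 0.1021, 0.1125]
orientation: [-0.0, 1.0, -0.001, -0.001]
contact_force: [-0.9, 1.1, -5.4]
width: 0.0415
finger_force: 30.0
```

Emit:
jog_arm --plan '[[[0,0,0.4],[0,0,0],1],[[0,0,0.4],[0,0,0],1],[[0,0,0.4],[0,0,0],1],[[0,0,0.2],[0,0,0],1],[[0,0,0.1],[0,0,0],1],[[0,0,0.04],[0,0,0],1],[[0,0,0],[0,0,0],1],[[0,0,0],[0,0,0],1]]'

```text
clock: 6.4
position: [0.3849, 0.1023, 0.0366]
orientation: [-0.0, 1.0, 0.0, 0.0]
contact_force: [0.2, 0.4, -5.6]
width: 0.0418
finger_force: 30.0
```

Emit:
jog_arm --plan '[[[0,0,0.03],[0,0,0],1],[[0,0,0.01],[0,0,0],1],[[0,0,0],[0,0,0],1],[[0,0,0],[0,0,0],1]]'

```text
clock: 6.8
position: [0.3846, 0.102, 0.0343]
orientation: [-0.0, 1.0, 0.0, 0.0]
contact_force: [0.3, 0.1, -4.6]
width: 0.0416
finger_force: 30.0
```

Emit:
jog_arm --plan '[[[0,0,0.02],[0,0,0],1],[[0,0,0],[0,0,0],1],[[0,0,0],[0,0,0],1]]'

```text
clock: 7.1
position: [0.3846, 0.102, 0.034]
orientation: [-0.0, 1.0, 0.0, 0.0]
contact_force: [-2.6, 0.2, 11.1]
width: 0.0418
finger_force: 30.0
```

It is seated on the table. I release gently, then rise.

Emit:
jog_arm --plan '[[[0,0,0],[0,0,0],-0.36],[[0,0,0],[0,0,0],-0.36],[[0,0,0],[0,0,0],-0.36],[[0,0,0],[0,0,0],-0.36],[[0,0,-0.3],[0,0,0],-0.36],[[0,0,-0.5],[0,0,0],-0.36],[[0,0,-1],[0,0,0],-0.36],[[0,0,-1],[0,0,0],-0.36]]'

```text
clock: 7.9
position: [0.3834, 0.1019, 0.1742]
orientation: [0.0, 1.0, 0.0, -0.001]
contact_force: [0.8, -0.9, -0.0]
width: 0.0599
finger_force: 0.0
```

```bash
python3 - <<'E'
from h import *
b=get_image('scene')[175:325,200:400]
cv2.imwrite('pics/e.png',cv2.resize(b[...,::-1],None,fx=4,fy=4,interpolation=cv2.INTER_CUBIC)); s=state(); print(s['position'],s['width'])
E
```

```text
[0.38785952 0.10248273 0.18128226] 0.05974260215342767
```

View pics/e.png

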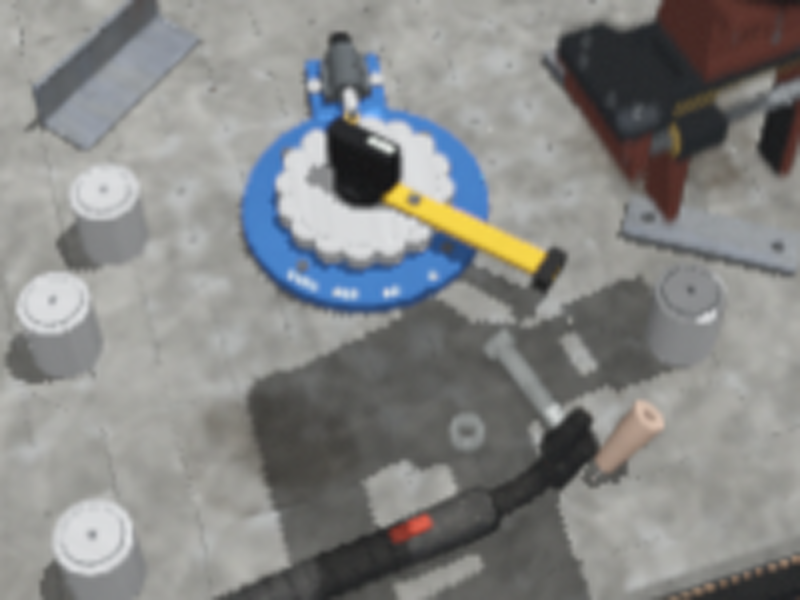

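The bar stands upright at (690,318) in the crop, clear of the stop, with the arm still at home and the bystanders untouched. I go over the knob and turn the tool.

Emit:
jog_arm --plan '[[[0.6,-0.5,0],[0,0,0],-0.36],[[0.6,-0.5,0],[0,0,-1],-0.36],[[0,0,0],[0,0,-1],-0.36],[[0,0,0],[0,0,-1],-0.36],[[0,0,0],[0,0,-1],-0.36],[[0,0,0],[0,0,-1],-0.36],[[0,0,0],[0,0,-1],-0.36],[[0,0,0],[0,0,-1],-0.36]]'

```text
clock: 8.75
position: [0.4443, 0.152, 0.1729]
orientation: [-0.0, 0.953, 0.303, -0.0]
contact_force: [-0.9, 0.6, 1.2]
width: 0.06
finger_force: 0.0
```

Emit:
jog_arm --plan '[[[0,0,0],[0,0,-0.2],-0.36],[[0,0,0],[0,0,0],-0.36],[[0,0,0],[0,0,0],-0.36]]'

```text
clock: 9.05
position: [0.4444, 0.152, 0.1732]
orientation: [-0.0, 0.951, 0.308, -0.0]
contact_force: [-0.3, 0.2, -0.9]
width: 0.0597
finger_force: 0.0
```

```bash
python3 - <<'E'
from h import *
from scipy.spatial.transform import Rotation as R
s=state();q=s['orientation'];M=R.from_quat(np.r_[q[1:],q[0]]).as_matrix()
print(s['position'],M,s['joint_positions'])
print(M.T@(np.array([.550,.2325,.061])-s['position'])/.05)
E
```

```text
[0.44444806 0.1520005  0.17316432] [[ 8.09917975e-01  5.86543131e-01 -1.72391925e-04]
 [ 5.86543150e-01 -8.09917975e-01  8.81739824e-05]
 [-8.79054751e-05 -1.72528996e-04 -9.99999981e-01]] [1.82222790e-01 2.54020728e-01 1.86642508e+00 1.38316095e-04
 1.02130041e+00 1.12616281e+00]
[ 2.65429399 -0.06535749  2.2430643 ]
```

Emit:
jog_arm --plan '[[[0.5,0,0],[0,0,0],-0.36],[[0.6,0,0.2],[0,0,0],-0.36],[[0.6,-0.03,0.2],[0,0,0],-0.36],[[0.6,-0.03,0.3],[0,0,0],-0.36],[[0.35,0,0.3],[0,0,0],-0.36],[[0,0,0],[0,0,0],-0.36],[[0,0,0],[0,0,0],-0.36]]'

```text
clock: 9.75
position: [0.5492, 0.2321, 0.1227]
orientation: [0.0, 0.951, 0.309, -0.001]
contact_force: [0.7, 0.1, 0.8]
width: 0.0598
finger_force: 0.0
```

```bash
python3 - <<'E'
from h import *
b=get_image('scene')[155:275,210:370]
cv2.imwrite('pics/f.png',cv2.resize(b[...,::-1],None,fx=5,fy=5,interpolation=cv2.INTER_CUBIC)); s=state(); print(s['position'],s['orientation'],s['width'])
E
```

```text
[0.54909912 0.23195798 0.1232716 ] [ 1.78863639e-06  9.51092645e-01  3.08905167e-01 -6.14955841e-04] 0.059558341096937736
```

View pics/f.png

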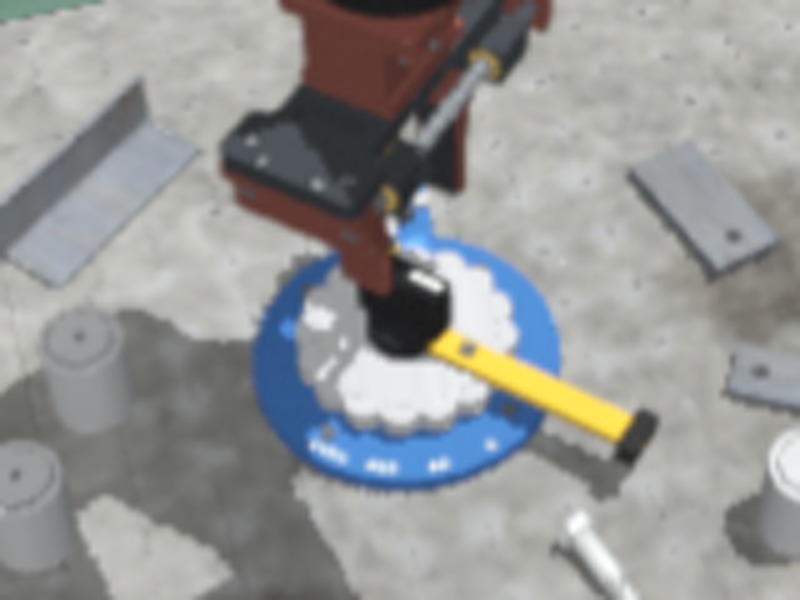

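The fingers straddle the knob bar, with the near finger at about (370,260), and they are aligned across it. I descend and close.

Emit:
jog_arm --plan '[[[0,0,0.3],[0,0,0],-0.36],[[0,0,0.3],[0,0,0],-0.36],[[0,0,0.3],[0,0,0],-0.36],[[0,0,0.2],[0,0,0],-0.36],[[0,0,0.12],[0,0,0],-0.36],[[0,0,0],[0,0,0],-0.36],[[0,0,0],[0,0,0],-0.36]]'

```text
clock: 10.5
position: [0.5502, 0.2324, 0.0628]
orientation: [-0.0, 0.951, 0.309, 0.0]
contact_force: [0.6, -0.0, -0.8]
width: 0.0599
finger_force: 0.0
```

Emit:
jog_arm --plan '[[[0,0,0],[0,0,0],1],[[0,0,0],[0,0,0],1],[[0,0,0],[0,0,0],1],[[0,0,0],[0,0,0],1],[[0,0,0],[0,0,0],1],[[0,0,0],[0,0,0],1],[[0,0,0],[0,0,0],1],[[0,0,0],[0,0,0],1]]'

```text
clock: 11.3
position: [0.5498, 0.2326, 0.0623]
orientation: [-0.0, 0.951, 0.309, -0.0]
contact_force: [-1.2, 0.5, 1.4]
width: 0.0164
finger_force: 30.0
```

The knob is gripped at 16.4 mm and 30 N. Clockwise from above is positive about tool z, so I turn 22.5° to the first stop.

Emit:
jog_arm --plan '[[[0,0,0],[0,0,0.6],1],[[0,0,0],[0,0,0.7],1],[[0,0,0],[0,0,0.8],1],[[0,0,0],[0,0,0.8],1],[[0,0,0],[0,0,0.8],1],[[0,0,0],[0,0,0.8],1],[[0,0,0],[0,0,0],1],[[0,0,0],[0,0,0],1]]'

```text
clock: 12.1
position: [0.5494, 0.233, 0.0622]
orientation: [-0.001, 0.993, 0.119, -0.0]
contact_force: [-2.8, 5.0, 0.7]
width: 0.0162
finger_force: 30.0
```

```bash
cat > s.py <<'E'
from h import *
from scipy.spatial.transform import Rotation as R
s=state();q=s['orientation'];M=R.from_quat(np.r_[q[1:],q[0]]).as_matrix()
print(s['position'],'ydir',np.degrees(np.arctan2(M[1,1],M[0,1])),s['moment'],s['contact_force'],s['width'],s['joint_positions'][5])
E
python3 s.py
```

```text
[0.54940145 0.2330409  0.0622436 ] ydir -76.37869978936556 [ 0.62683239  0.39398782 -0.02693029] [-2.78083481  5.03559597  0.74299477] 0.016197794378762155 1.6169375202743284
```

Emit:
jog_arm --plan '[[[0,0,0],[0,0,0.6],1],[[0,0,0],[0,0,0.7],1],[[0,0,0],[0,0,0.8],1],[[0,0,0],[0,0,0.8],1],[[0,0,0],[0,0,0.8],1],[[0,0,0],[0,0,0.8],1],[[0,0,0],[0,0,0],1],[[0,0,0],[0,0,0],1]]'

```text
clock: 12.9
position: [0.5494, 0.2337, 0.0623]
orientation: [-0.001, 0.997, -0.077, -0.0]
contact_force: [-2.9, 7.2, 1.6]
width: 0.016
finger_force: 30.0
```

```bash
python3 s.py; python3 - <<'E'
from h import *
b=get_image('scene')[155:275,210:370]
cv2.imwrite('pics/g.png',cv2.resize(b[...,::-1],None,fx=5,fy=5,interpolation=cv2.INTER_CUBIC))
E
```

```text
[0.54936737 0.23366982 0.06226491] ydir -98.87840194345986 [1.09631787 0.42929527 0.00857524] [-2.88199785  7.15107355  1.60511669] 0.01603512576222784 2.0094854240429156
```

View pics/g.png

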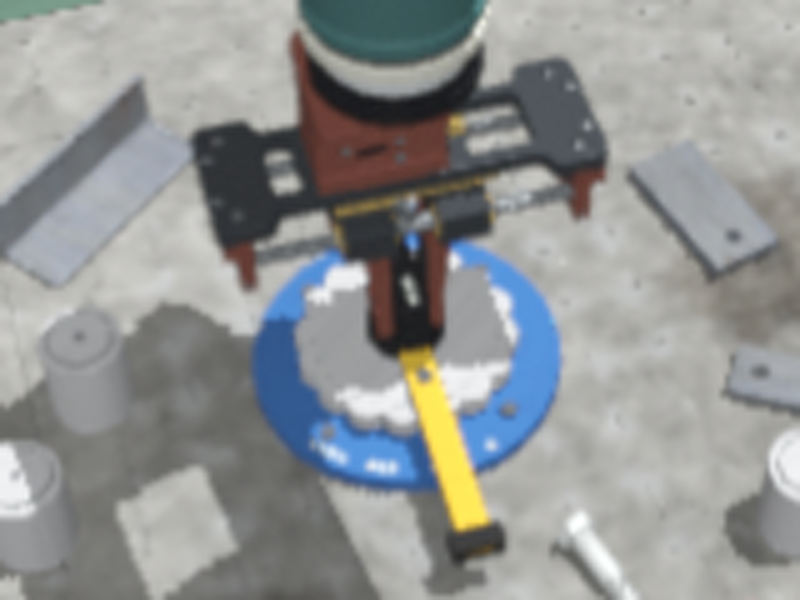

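The arm lies over the second dot, with its tip at about (476,535), so it follows the grip. I go on to the third stop.

Emit:
jog_arm --plan '[[[0,0,0],[0,0,0.6],1],[[0,0,0],[0,0,0.7],1],[[0,0,0],[0,0,0.8],1],[[0,0,0],[0,0,0.8],1],[[0,0,0],[0,0,0.8],1],[[0,0,0],[0,0,0.8],1],[[0,0,0],[0,0,0],1],[[0,0,0],[0,0,0],1]]'

```text
clock: 13.75
position: [0.5496, 0.2342, 0.0623]
orientation: [-0.001, 0.963, -0.27, -0.0]
contact_force: [-1.8, 10.4, 0.4]
width: 0.0158
finger_force: 30.0
```

```bash
python3 s.py; python3 - <<'E'
from h import *
b=get_image('scene')[155:275,210:370]
t=at('scene',210+476/5,155+530/5,.036)[:2]-[.55,.2325];print('second',np.linalg.norm(t),np.degrees(np.arctan2(t[1],t[0])))
cv2.imwrite('pics/h.png',cv2.resize(b[...,::-1],None,fx=5,fy=5,interpolation=cv2.INTER_CUBIC))
E
```

```text
[0.54958928 0.23424051 0.06227709] ydir -121.3766737761955 [1.35608625 0.43538223 0.08036863] [-1.83164839 10.41252134  0.36736053] 0.01579322361922542 2.4020823326970584
second 0.12556371002487654 171.31099147964542
```

View pics/h.png

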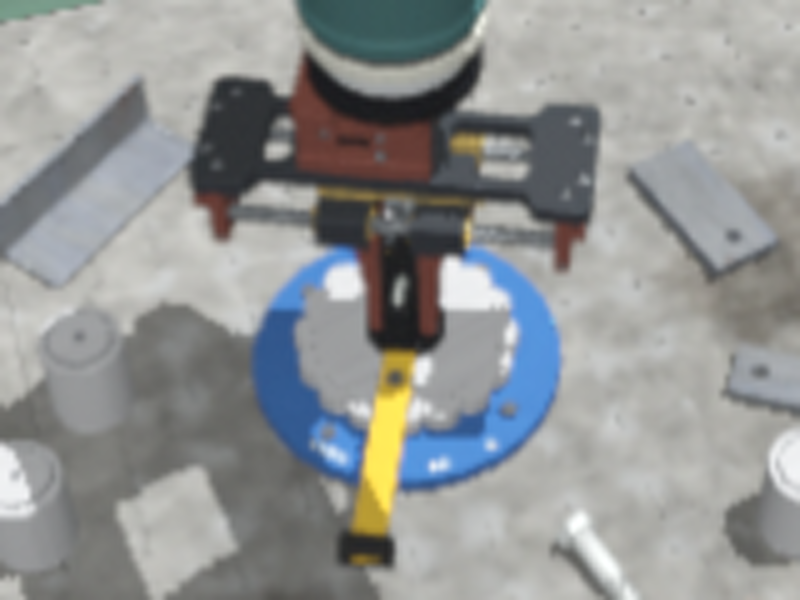

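The arm lies over the third dot mark, with its tip at about (366,548).

```bash
python3 - <<'E'
from h import *
for u,v in[(366,545),(396,378)]:
    t=at('scene',210+u/5,155+v/5,.036)[:2]-[.55,.2325];print(np.linalg.norm(t),np.degrees(np.arctan2(t[1],t[0])))
E
```

```text
0.12908391120360113 148.61504006507835
0.035156827797632385 149.90697080396475
```

Emit:
jog_arm --plan '[[[0,0,0],[0,0,0],1],[[0,0,0],[0,0,0],1],[[0,0,0],[0,0,0],1],[[0,0,0],[0,0,0],1]]'

```text
clock: 14.2
position: [0.5496, 0.2342, 0.0623]
orientation: [-0.001, 0.963, -0.27, -0.0]
contact_force: [-2.4, 10.2, 0.4]
width: 0.0157
finger_force: 30.0
```

```bash
python3 -c "from plant import *; print(hand_in())"
```

```text
the job is handed in; nothing more can be done
None
```

The job is handed in (the judge returned no verdict): the offcut stands upright about 210 mm from the stop's axis, and the knob is still gripped at the third stop, where the arm measured 148.6° against an expected 148.7°.

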